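# Hold the stick chest's lid open for a helper

## Robot

A 7-joint arm with a two-finger parallel gripper is mounted at the origin on the work surface. World frame = base frame: x ahead of the robot, y to its left, z up, the work surface at z = 0. Lengths are in m, angles in rad, forces in N, time in s.
With the tool pointing down it reaches from about 0.4 to 0.875 m from the base axis. Payload 19.3 kg.
Tool frame: the origin (TCP) lies at the very end of the fingers, on their centre line; the grasp point (between the pads) lies ctrl.grasp_offset behind it (ctrl.grasp_offset is the distance from the TCP to the grasp point, in m); x points along the fingers, z is the direction in which the jaws open and shut, and the axes are right-handed (so a half turn about x gives the same grasp; the last joint's range is limited). The gripper opens to 85 mm and grips with 20 to 120 N. Pads are 22 mm wide; open, the fingers measure 114 mm over their backs; the gripper's body (76 mm by 85 mm) begins 54 mm behind the grasp point. The pads swing forward as they close: fully open they stand 13 mm farther back than shut.
Start: joints at [-1.339, 0.521, -0.036, 1.599, 0.021, 1.021, -0.113], TCP at [0.186, 0.597, 0.207] pointing down, gripper open.
Joint ranges: [-2.91, 2.91], [-0.3, 2.13], [-1.5, 1.42], [0.17, 2.43], [-1.26, 4.41], [0.16, 1.93], [-2.52, 2.52]. Speed limits (rad/s): [1.89, 1.89, 2.39, 2.39, 3.01, 3.01, 3.01].

## Interface

Orientations are given as [roll, pitch, yaw] about the fixed x, y, z axes, in that order (R = Rz(yaw) Ry(pitch) Rx(roll)).
In Python, from workcell import ctrl, vision gives the robot as it stands. The module is installed in compiled form; this text tells all that it offers.
- The arm moves only by the tool step_arm, never from a script. Its argument "motion" is text: rows parted by semicolons, each of 6 numbers parted by spaces: the shift along the tool's x, y, z in cm, then the turn, a rotation vector about the tool's x, y, z in rad. In form: dx dy dz ax ay az; .... A call has 1 to 12 rows; each row shifts and turns the commanded pose from where the row before left it, along the tool's axes as they then stand; what a row does not reach is not made up. A row lasts 1/10 s, in which the tool goes at most 50 mm and 8.59 degrees, less where a joint would pass 70% of its speed; a pose out of reach is approached as far as the arm can. A call with a gripper value outside its range is refused whole. "jaw" is the closure in counts, from 0 (fully open) to 255 (shut), set as the call begins (left out, the last holds). The fingers move at their own pace and stop on an object; "grip_force" is the grip in N (left out, the last holds). Time passes only in rows, so rows that do not move let the fingers close. It gives the time, the measured TCP pose, the force and the opening at its end, in the units of the state.
- ctrl.read_state(): the state, without advancing time (a new reading comes with each control period).
- vision.capture(name): name is "scene" or "top" or "wrist"; returns a dict with "img" (384x512x3 uint8, blue, green, red), "vertical_fov" (degrees; the focal length in pixels is half the picture's height over the tangent of half this angle, whatever the lens; pixels are square), "cx", "cy" (the principal point, pixels), "R" (3x3) and "t" (3): a world point X has camera coordinates R X + t; the wrist camera has in their place "T_tool_cam" (4x4, takes a point from camera to tool coordinates, whose origin is the TCP and whose axes are the tool frame's). Camera axes: x right, y down, z forward; pixel columns grow to the right and rows downward; lengths in m; the calibration is good to about 2 mm. A picture is of the moment at which its call begins: read the wrist's pose just before it. There is no depth.
- ctrl.job_done(): hands the job in, once; it reports no verdict.
The state is a dict: "t": time; "joints": joint angles; "joint_vel": joint speeds; "joint_torque": joint torques, N m; "tool_pos": TCP position; "tool_rot": TCP orientation; "ft_force": force on the tool from outside, world axes, zero at the start; "wrist_torque": the same for the moment, N m; "width": opening from 0.0 (shut) to 1.0 (fully open).
Only numpy, scipy, OpenCV 4.12 (cv2) and the standard library are available. Lean on these libraries where they do the work, as an engineer would, in place of code of your own. Each camera call takes 0.05 s, during which the arm holds its last target. There are 200 camera calls.

## Task

The bead jar is standing on the lid of the stick chest: keeping it upright, move it into the yellow tray and set it down gently. Then raise the chest's lid to 60 degrees open (0 is closed) and hold it still there so that a helper can take sticks out with both hands; the lid falls shut if let go, so the job finishes with the gripper still holding the lid. Leave the glue bottle, tape roll and paint pot where they are.

Things in the scene. Friction and masses are not known exactly. Their poses are not given: they have to be found in the camera images.
- chest: Plywood chest fixed to the table: open box 200 (x) x 220 (y) x 80 mm high, walls 8 mm, twigs inside, closed by the plywood lid. Origin: centre of its underside, on the table. Its x axis points from the front (tongue side) to the hinge side, y along the hinge, z up. Its place and yaw vary; it may be on the left or the right.
- lid (a joint): Angle of the chest's lid, rad: 0 closed, grows as it opens up and away to the hinge side; 1.047 is 60 degrees; stop at 1.75. Hardly any hinge friction: the lid (200 x 220 x 10 mm plywood, about 0.3 kg with its tongue) falls shut when let go. An upward 1 to 2 N at the tongue holds it.
- lid_hinge (a point): Point on the lid's hinge axis, midway along it: with the lid closed, at the chest's (x 100 mm, y 0, z 80 mm). The axis runs along the chest's y. The lid lies from here towards the chest's -x when closed; this is on its underside.
- lid_tongue (a point): Pinch point on the blue tongue, the lid's grip: a bar 30 mm wide (chest's y), 14 mm thick, sticking 50 mm out from the middle of the lid's front edge, free beneath. The point is 32 mm out from the edge, mid-width and mid-thickness: 232 mm from the hinge axis, 7 mm above it when closed (87 mm over the table). Pinched across its width from above, it swivels between the fingers as the lid turns.
- jar: The bead jar, a loose closed pink jar 54 mm in diameter, white cap 50 mm in diameter, 82 mm tall, about 0.18 kg. Origin: centre of its underside; z is its own axis. It starts upright on the chest's lid, whose top is 90 mm above the table.
- jar_mid (a point): Centre of the bead jar, on its axis, 41 mm above its underside (half-way up). z is the jar's axis.
- tray: Yellow shallow tray fixed to the table, 170 x 170 mm, 18 mm high, walls and floor 5 mm thick. Origin: centre of its underside on the table; its inner floor is 5 mm above that. Empty at the start.
- glue: Bystander: white glue bottle with an orange cap, 44 mm in diameter, 115 mm tall, loose. Origin: centre of its underside.
- tape: Bystander: roll of tan tape lying flat, 70 mm in diameter, 24 mm high, loose. Origin: centre of its underside.
- paint: Bystander: green paint pot, 58 mm in diameter, 70 mm tall, loose. Origin: centre of its underside.
Not all that is in view belongs to the job. Of the things like the tray, leave any that is pink; of the rest the larger one is meant. What is shaped like the jar but blue is not meant.

How it is judged:
By the outcome, as a careful person would: the job done as asked, in the order asked, and still so for the second after the job is handed in, while the arm keeps its last pose, push and grip.
It also fails if it takes over 64 s, if anything falls off the work surface, if the arm or the gripper's body presses on something with over 40 N, if the wrist force passes 120 N, or if a joint passes its speed limit or range.

## Working session

There is one attempt and no reset: what is moved stays moved. The work goes in short steps, Python scripts to look and compute and a tool call to move; the robot and the scene stay as the last step left them, time stands still between calls to the robot, and variables do not carry over. Pictures are saved under pics/ and viewed, about 8 in all and at most 12, crops included, and the job is handed in when it is done.

Besides the shell and the picture viewer there is one more tool, called by a JSON object that holds its "name" and its "arguments", one argument or row to a line. step_arm: Moves the arm, as the interface text tells. Its arguments: {"type":"object","properties":{"motion":{"type":"string"},"jaw":{"type":"number"},"grip_force":{"type":"number"}},"required":["motion"]}

```bash
mkdir -p pics
python3 - <<'E'
from workcell import ctrl, vision
import cv2,numpy as np,pickle
s=ctrl.read_state(); print({k:np.round(v,3) for k,v in s.items()}, ctrl.grasp_offset)
for n in ("scene","top"):
    c=vision.capture(n); pickle.dump(c,open(n+".pkl","wb")); cv2.imwrite(f"pics/{n}0.png",c["img"])
    print(n,c["vertical_fov"],c["cx"],c["cy"],np.round(c["R"],3).tolist(),np.round(c["t"],3), -c["R"].T@c["t"])
E
```

```text
{'t': np.float64(0.0), 'joints': array([-1.339,  0.522, -0.036,  1.6  ,  0.021,  1.021, -0.113]), 'joint_vel': array([ 0.002, -0.002, -0.001, -0.002, -0.001, -0.001,  0.001]), 'joint_torque': array([ 1.0000e-03, -9.2712e+01,  1.9800e+00, -3.6994e+01,  1.8000e-02,
        8.0000e-03, -0.0000e+00]), 'tool_pos': array([0.186, 0.596, 0.207]), 'tool_rot': array([-3.051,  1.57 , -1.782]), 'ft_force': array([-0.422,  0.048,  0.895]), 'wrist_torque': array([ 0.002, -0.058, -0.045]), 'width': np.float64(1.001)} 0.0187
scene 57.24838739149653 260.84911000162316 184.867311011078 [[-0.869, 0.494, 0.004], [0.398, 0.704, -0.588], [-0.293, -0.51, -0.809]] [ 0.507 -0.129  1.238] [0.85476864 0.47193388 0.92360104]
top 57.71200005492929 251.83128639513083 195.43281744299134 [[0.014, -1.0, -0.008], [-0.986, -0.012, -0.164], [0.164, 0.01, -0.986]] [-0.056  0.566  1.131] [ 0.37336058 -0.05999745  1.20851714]
```

View pics/scene0.png

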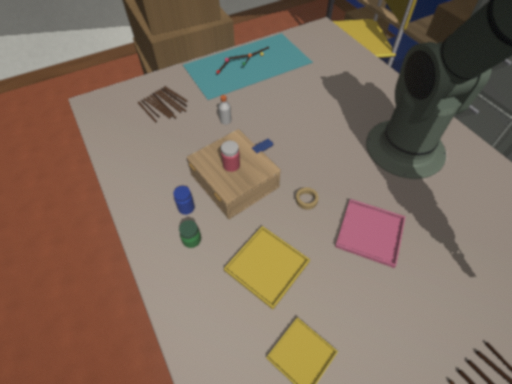

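View pics/top0.png

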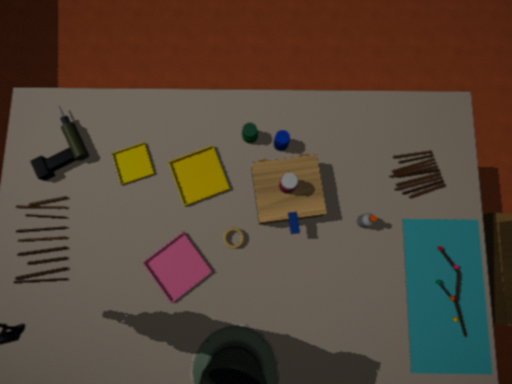

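The larger yellow tray is at top (200,176). The chest with the pink jar is at (289,185), and its blue tongue at (294,223) faces the robot. Glue is at (368,220), tape at (235,238), paint at (250,133), and the blue decoy at (282,140).

```bash
cat > h.py <<'E'
import numpy as np,cv2,pickle
def K(c): 
    f=c["img"].shape[0]/2/np.tan(np.radians(c["vertical_fov"])/2); return f
def back(c,uv,z,R=None,t=None):
    R=c["R"] if R is None else R; t=c["t"] if t is None else t
    uv=np.atleast_2d(uv).astype(float); f=K(c)
    d=np.c_[(uv[:,0]-c["cx"])/f,(uv[:,1]-c["cy"])/f,np.ones(len(uv))]@np.asarray(R)
    o=-np.asarray(R).T@np.asarray(t); k=(z-o[2])/d[:,2]; return o+k[:,None]*d
def blobs(c,lo,hi,minA=25):
    hsv=cv2.cvtColor(c["img"],cv2.COLOR_BGR2HSV); m=cv2.inRange(hsv,np.array(lo),np.array(hi))
    m=cv2.morphologyEx(m,cv2.MORPH_CLOSE,np.ones((3,3)))
    return [x for x in cv2.findContours(m,cv2.RETR_EXTERNAL,cv2.CHAIN_APPROX_NONE)[0] if cv2.contourArea(x)>=minA]
E
python3 - <<'E'
from h import *
np.set_printoptions(precision=4,suppress=True)
sets={'yellow':((22,150,80),(35,255,255),.018),'blue':((108,150,60),(125,255,255),.094),'wood':((8,40,110),(22,190,255),.09),'green':((50,80,20),(80,255,255),.07),'cap':((0,0,120),(180,60,255),.172),'pink':((165,80,60),(180,255,255),.13)}
for n in("top","scene"):
    c=pickle.load(open(n+".pkl","rb"))
    for k,(lo,hi,z) in sets.items():
        for b in blobs(c,lo,hi):
            if cv2.contourArea(b)>9000: continue
            r=cv2.minAreaRect(b); 
            P=back(c,[r[0]],z)[0]
            Q=back(c,b[:,0],z)[:,:2].astype(np.float32); rr=cv2.minAreaRect(Q)
            print(n,k,"px",np.round(r[0],1),"A",cv2.contourArea(b),"world rect",np.array(rr[0]),np.array(rr[1]),round(rr[2],1))
    cv2.imwrite(f"pics/{n}_crop.png",cv2.resize(c["img"][100:260,150:400] if n=="top" else c["img"][80:320,150:400],None,fx=3 if n=="top" else 2.4,fy=3 if n=="top" else 2.4,interpolation=cv2.INTER_CUBIC))
E
```

```text
top yellow px [198.4 174.9] A 2199.5 world rect [0.6426 0.1398] [0.1698 0.1696] 22.0
top yellow px [132.6 162.9] A 1066.5 world rect [0.6831 0.374 ] [0.1211 0.1202] 19.8
top blue px [293.2 222.5] A 131.0 world rect [ 0.4726 -0.1824] [0.0627 0.0262] 6.7
top blue px [281.5 137.5] A 138.5 world rect [ 0.7556 -0.1452] [0.0454 0.0434] 0.2
top wood px [232.  237.5] A 44.0 world rect [0.4226 0.0126] [0.0603 0.0576] 1.1
top wood px [290.7 204.7] A 1189.5 world rect [ 0.5309 -0.1748] [0.0891 0.2164] 6.0
top wood px [284.1 168.3] A 1065.5 world rect [ 0.6514 -0.1539] [0.0778 0.2222] 4.6
top wood px [142.9 129.3] A 6108.5 world rect [0.7835 0.3262] [0.5105 0.2807] 88.8
top green px [250.  132.5] A 210.5 world rect [ 0.7806 -0.0394] [0.0526 0.0656] 76.1
top cap px [288.6 180.2] A 105.0 world rect [ 0.5939 -0.1607] [0.0384 0.0357] 26.2
top pink px [177.2 267.2] A 2576.5 world rect [0.3302 0.1742] [0.155  0.1558] 38.3
scene yellow px [301.5 355.9] A 2394.5 world rect [0.6878 0.3776] [0.1169 0.1143] 20.1
scene yellow px [266.6 265. ] A 3259.5 world rect [0.6458 0.1423] [0.1629 0.1638] 22.0
scene ye
[... 820 characters left out ...]
[0.0379 0.0319] 64.4
scene wood px [67.2 61.1] A 71.5 world rect [ 0.901  -0.9493] [0.5175 0.0355] 2.9
scene wood px [313.5  42.1] A 2959.5 world rect [-0.0083 -0.5986] [0.3872 0.7092] 33.5
scene wood px [389.2  14.8] A 69.5 world rect [-0.4242 -0.5954] [0.1262 0.0305] 78.0
scene wood px [177.4  23.7] A 546.0 world rect [ 0.3929 -1.0986] [0.4009 0.3713] 88.3
scene green px [191.5 240.1] A 124.5 world rect [0.799  0.0016] [0.0354 0.046 ] 80.6
scene cap px [61.9 40.5] A 4094.5 world rect [ 0.8827 -0.9339] [0.2926 0.466 ] 83.9
scene pink px [371.7 232.8] A 2953.5 world rect [0.3952 0.2353] [0.1525 0.1473] 38.3
scene pink px [230.5 161.8] A 185.5 world rect [ 0.6033 -0.1453] [0.0634 0.0479] 65.6
```

View pics/top_crop.png

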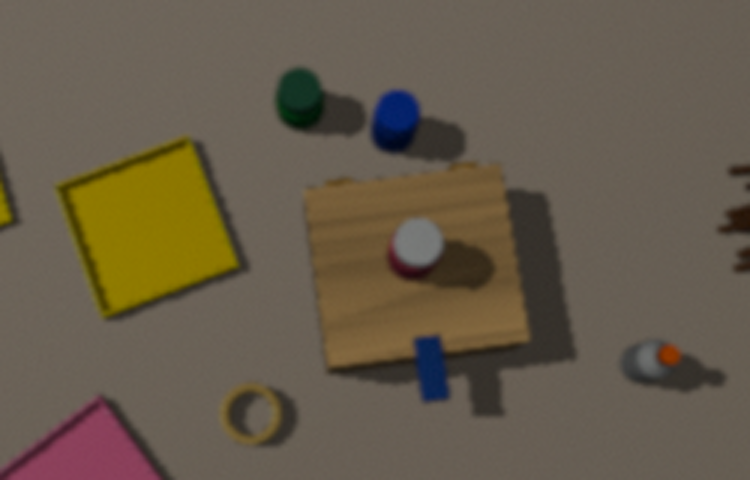

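Run:
```python
from h import *
np.set_printoptions(precision=4,suppress=True)
c=pickle.load(open("top.pkl","rb"))
f=lambda p:np.array(p,float)/3+[150-1/3,100-1/3]
L=back(c,f([(305,190),(500,165),(527,342),(328,368)]),.09);print(L,"ctr",L.mean(0))
print("edges",np.linalg.norm(L-np.roll(L,-1,0),axis=1))
e=(L[0]+L[1]-L[2]-L[3]); print("yaw",np.degrees(np.arctan2(e[1],e[0]))); e=L[0]-L[1]+L[3]-L[2];print("yaw from y",np.degrees(np.arctan2(e[1],e[0]))-90)
T=back(c,f([(413,338),(440,336),(449,400),(424,401)]),.094);print(T,T.mean(0))
print("cap",back(c,f([(417,244)]),.172), "sc", back(pickle.load(open("scene.pkl","rb")),[(230.5,149)],.172))
for n,p,z in(("glue",(669,355),.115),("tape",(251,414),.024),("paint",(300,87),.07),("decoy",(399,107),.08)):print(n,back(c,f([p]),z))
t=f([(190,140),(243,267),(107,317),(58,186)]);print("tray",back(c,t,.018),back(c,t,.018).mean(0))
from workcell import ctrl
from scipy.spatial.transform import Rotation as R
s=ctrl.read_state();print(R.from_euler('xyz',s['tool_rot']).as_matrix())
```

```text
[[ 0.6679 -0.0458  0.09  ]
 [ 0.6989 -0.2608  0.09  ]
 [ 0.5027 -0.2865  0.09  ]
 [ 0.472  -0.0731  0.09  ]] ctr [ 0.5854 -0.1665  0.09  ]
edges [0.2172 0.1979 0.2155 0.1979]
yaw 7.708795749480641
yaw from y 8.19942259845486
[[ 0.505  -0.1638  0.094 ]
 [ 0.5075 -0.1927  0.094 ]
 [ 0.4393 -0.2018  0.094 ]
 [ 0.4379 -0.1753  0.094 ]] [ 0.4725 -0.1834  0.094 ]
cap [[ 0.5915 -0.1609  0.172 ]] sc [[ 0.5954 -0.1543  0.172 ]]
glue [[ 0.4881 -0.4295  0.115 ]]
tape [[0.4248 0.0123 0.024 ]]
paint [[ 0.7941 -0.0381  0.07  ]]
decoy [[ 0.768  -0.1501  0.08  ]]
tray [[0.7462 0.0921 0.018 ]
 [0.5942 0.0257 0.018 ]
 [0.5337 0.1809 0.018 ]
 [0.6883 0.2456 0.018 ]] [0.6406 0.1361 0.018 ]
[[-0.0002 -0.9548  0.2973]
 [-0.0009  0.2973  0.9548]
 [-1.     -0.0001 -0.001 ]]
```

{"name": "step_arm", "arguments": {
  "motion": "-0.4 -4.8 -0.2 0.08 0 0;-0.4 -4.8 -0.2 0.08 0 0;-0.4 -4.8 -0.2 0.08 0 0;-0.4 -4.8 -0.2 0.08 0 0;-0.4 -4.8 -0.2 0.08 0 0;-0.4 -4.8 -0.2 0.08 0 0;-0.4 -4.8 -0.2 0.08 0 0;-0.4 -4.8 -0.2 0.08 0 0;-0.4 -4.8 -0.2 0.08 0 0;-0.4 -4.8 -0.2 0.08 0 0;-0.4 -4.8 -0.2 0.08 0 0;-0.4 -4.8 -0.2 0.08 0 0",
  "jaw": 0
}}

```text
t: 1.3
tool_pos: [0.5794, 0.2034, 0.2549]
tool_rot: [-2.886, 1.57, -2.58]
ft_force: [0.5, -0.2, -0.8]
width: 1.002
```

{"name": "step_arm", "arguments": {
  "motion": "0 -4.8 -0.2 0.08 0 0;0 -4.8 -0.2 0.08 0 0;0 -4.8 -0.2 0.08 0 0;0 -4.8 -0.2 0.08 0 0;0 -4.8 -0.2 0.08 0 0;0 -4.8 -0.2 0.08 0 0;0 0 0 0.14 0 0;0 0 0 0.14 0 0;0 0 0 0.14 0 0;0 0 0 0.14 0 0;0 0 0 0.14 0 0;0 0 0 0.14 0 0"
}}

```text
t: 2.5
tool_pos: [0.5979, -0.0796, 0.2549]
tool_rot: [-2.105, 1.57, -3.122]
ft_force: [0.3, -0.1, -1.0]
width: 0.999
```

```bash
cat >> h.py <<'E'
from scipy.spatial.transform import Rotation as Rt
def pose(s): return Rt.from_euler('xyz',s['tool_rot']).as_matrix(),np.array(s['tool_pos'])
def wristRt(c,s):
    R,p=pose(s); T=np.eye(4);T[:3,:3]=R;T[:3,3]=p; M=np.linalg.inv(T@c["T_tool_cam"]); return M[:3,:3],M[:3,3]
def delta(s,target,jawaz):   # cm in tool axes as now stands, and turn about tool x (tool pointing down)
    R,p=pose(s); d=R.T@(np.array(target)-p)*100
    z=np.array([np.cos(np.radians(jawaz)),np.sin(np.radians(jawaz)),0]); x=np.array([0,0,-1.]); G=np.c_[x,np.cross(z,x),z]
    return np.round(d,2),np.round(Rt.from_matrix(R.T@G).as_rotvec(),3)
E
python3 - <<'E'
from workcell import ctrl,vision
from h import *
s=ctrl.read_state();c=vision.capture("wrist");cv2.imwrite("pics/w1.png",c["img"]);pickle.dump((c,s),open("w1.pkl","wb"))
print({k:np.round(s[k],3) for k in("t","joints","tool_pos","tool_rot","joint_vel")});print(delta(s,(.5915,-.1609,.25),-82))
E
```

```text
{'t': np.float64(2.5), 'joints': array([-0.41 ,  0.52 ,  0.669,  1.628, -0.35 ,  1.117, -0.667]), 'tool_pos': array([ 0.598, -0.08 ,  0.255]), 'tool_rot': array([-2.105,  1.57 , -3.122]), 'joint_vel': array([-0.217,  0.092,  0.361,  0.01 , -0.216,  0.043, -1.194])}
(array([ 0.49, -4.82,  6.58]), array([ 0.414, -0.   ,  0.   ]))
```

View pics/w1.png

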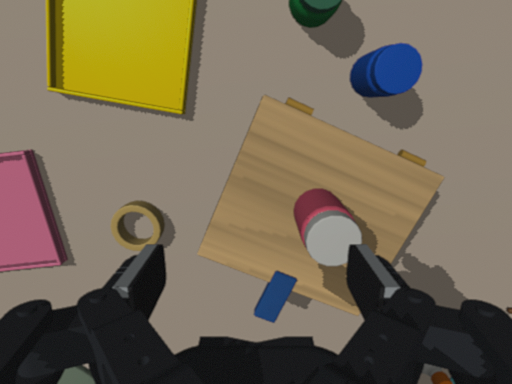

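{"name": "step_arm", "arguments": {
  "motion": "0 -2.4 3.3 0 0 0;0 -2.4 3.3 0 0 0;0 0 0 0.138 0 0;0 0 0 0.138 0 0;0 0 0 0.138 0 0;0 0 0 0 0 0;0 0 0 0 0 0"
}}

```text
t: 3.25
tool_pos: [0.5923, -0.161, 0.2549]
tool_rot: [-1.372, 1.57, -2.791]
ft_force: [-0.6, -1.1, 0.0]
width: 1.0
```

Run:
```python
from workcell import ctrl,vision
from h import *
np.set_printoptions(precision=4,suppress=True)
s=ctrl.read_state();c=vision.capture("wrist");cv2.imwrite("pics/w2.png",c["img"]);pickle.dump((c,s),open("w2.pkl","wb"))
print({k:np.round(s[k],3) for k in("t","joints","tool_pos","tool_rot","joint_vel")})
R,t=wristRt(c,s)
for n,lo,hi,z in(("cap",(0,0,110),(180,50,255),.172),("blue",(105,120,40),(125,255,255),.094)):
  for b in blobs(c,lo,hi,150):
    (u,v),r=cv2.minEnclosingCircle(b); m=cv2.minAreaRect(b)
    Q=back(c,b[:,0],z,R,t)[:,:2].astype(np.float32); print(n,(u,v,r),cv2.contourArea(b),cv2.minEnclosingCircle(Q),cv2.minAreaRect(Q))
```

```text
{'t': np.float64(3.25), 'joints': array([-0.326,  0.57 ,  0.773,  1.602, -0.426,  1.146, -0.872]), 'tool_pos': array([ 0.592, -0.161,  0.255]), 'tool_rot': array([-1.372,  1.57 , -2.791]), 'joint_vel': array([ 0.005, -0.006, -0.005, -0.   ,  0.001, -0.   , -0.001])}
cap (76.0, 378.84210205078125, 18.47408103942871) 469.5 ((0.36636874079704285, -0.005095497705042362), 0.02140037901699543) ((0.3687177002429962, -0.004835920408368111), (0.024769281968474388, 0.0377894826233387), 8.732917785644531)
cap (477.0, 275.0, 28.6357421875) 699.0 ((0.5414267778396606, -0.3755459487438202), 0.032040324062108994) ((0.5438058376312256, -0.37901008129119873), (0.06356893479824066, 0.026280328631401062), 34.48025131225586)
cap (409.0015869140625, 271.0201721191406, 62.188114166259766) 3626.5 ((0.5391256213188171, -0.3160840570926666), 0.06430792808532715) ((0.5506123304367065, -0.32346904277801514), (0.1267402470111847, 0.05734119564294815), 60.5358772277832)
cap (258.573974609375, 186.49703979492188, 29.368432998657227) 2505.5 ((0.5942894220352173, -0.1617376059293747), 0.025647109374403954) ((0.5938592553138733, -0.16253513097763062), (0.04882301762700081, 0.04877263680100441), 4.568603038787842)
cap (255.5, 111.0, 278.5700988769531) 76508.5 ((0.607975959777832, -0.1540166139602661), 0.22526560723781586) ((0.5773085951805115, -0.16020241379737854), (0.31286540627479553, 0.4437759816646576), 8.679842948913574)
blue (260.5, 268.0, 26.7442569732666) 1076.5 ((0.47322893142700195, -0.183964341878891), 0.035811763256788254) ((0.473193496465683, -0.18372207880020142), (0.06789521872997284, 0.0266259852796793), 8.328657150268555)
blue (269.5470275878906, 12.324451446533203, 27.467317581176758) 1507.0 ((0.7467827796936035, -0.1499917209148407), 0.02511301450431347) ((0.7393792867660522, -0.15139751136302948), (0.03336156904697418, 0.04718530923128128), 8.679831504821777)
```

View pics/w2.png

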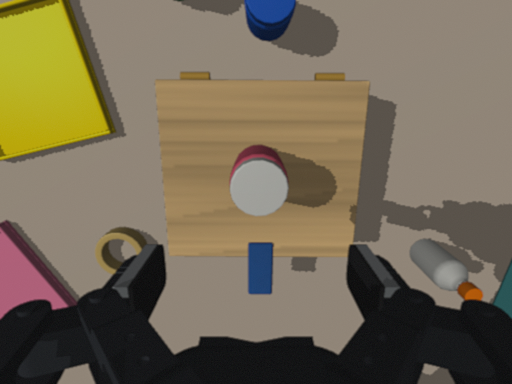

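{"name": "step_arm", "arguments": {
  "motion": "2.0 0.1 0.1 0 0 0;3 0 0 0 0 0;3 0 0 0 0 0;3 0 0 0 0 0;1.7 0 0 0 0 0;1 0 0 0 0 0;0 0 0 0 0 0"
}}

```text
t: 4.0
tool_pos: [0.5931, -0.1619, 0.1173]
tool_rot: [-1.96, 1.569, 2.901]
ft_force: [-0.0, -0.6, -0.0]
width: 1.0
```

{"name": "step_arm", "arguments": {
  "motion": "0 0 0 0 0 0;0 0 0 0 0 0;0 0 0 0 0 0;0 0 0 0 0 0;0 0 0 0 0 0;0 0 0 0 0 0;0 0 0 0 0 0;0 0 0 0 0 0",
  "jaw": 255,
  "grip_force": 30
}}

```text
t: 4.8
tool_pos: [0.5941, -0.1621, 0.1194]
tool_rot: [1.381, 1.569, -0.043]
ft_force: [-1.0, 0.4, 8.4]
width: 0.612
```

{"name": "step_arm", "arguments": {
  "motion": "-0.4 0 0 0 0 0;-1 0 0 0 0 0;-1.5 0 0 0 0 0;-1.5 0 0 0 0 0;-1.5 0 0 0 0 0;0 0 0 0 0 0"
}}

```text
t: 5.4
tool_pos: [0.5946, -0.1623, 0.1797]
tool_rot: [1.282, 1.567, -0.143]
ft_force: [0.4, -0.5, -1.7]
width: 0.606
```

Run:
```python
from workcell import ctrl,vision
from h import *
s=ctrl.read_state();c=vision.capture("wrist");cv2.imwrite("pics/w3.png",c["img"])
print({k:np.round(s[k],3) for k in("t","tool_pos","ft_force","width")},delta(s,(.642,.139,.17),-82))
```

```text
{'t': np.float64(5.4), 'tool_pos': array([ 0.595, -0.162,  0.18 ]), 'ft_force': array([ 0.372, -0.523, -1.693]), 'width': np.float64(0.606)} (array([  0.97,   9.07, -29.13]), array([ 0.006,  0.001, -0.003]))
```

View pics/w3.png

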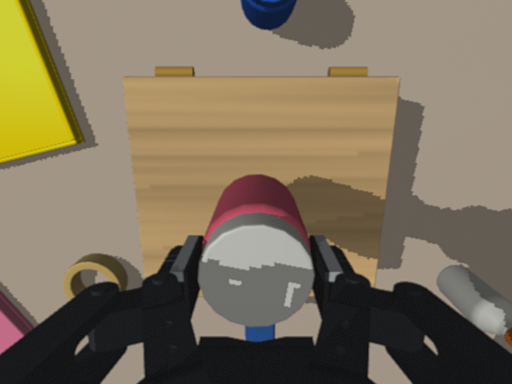

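The jar is held upright and centred between the pads (cap at about (257,268)), and the 1.7 N reading matches its weight. Next I carry it to the tray.

{"name": "step_arm", "arguments": {
  "motion": "0 0.3 -1 0 0 0;0 0.6 -2 0 0 0;0 0.9 -3 0 0 0;0 1.1 -3.5 0 0 0;0 1.1 -3.5 0 0 0;0 1.1 -3.5 0 0 0;0 1.1 -3.5 0 0 0;0 1.1 -3.5 0 0 0;0 0.9 -2.8 0 0 0;0 0.6 -1.8 0 0 0;0 0.3 -1 0 0 0;0 0 0 0 0 0"
}}

```text
t: 6.65
tool_pos: [0.6411, 0.1399, 0.1766]
tool_rot: [-1.276, 1.57, -2.7]
ft_force: [0.3, -0.1, -1.6]
width: 0.606
```

Run:
```python
from workcell import ctrl,vision
from h import *
np.set_printoptions(precision=4,suppress=True)
s=ctrl.read_state();c=vision.capture("top");cv2.imwrite("pics/top2.png",cv2.resize(c["img"][100:260,100:350],None,fx=3,fy=3))
print({k:np.round(s[k],3) for k in("t","tool_pos","ft_force","width","joints")},delta(s,(.642,.139,.17),-82))
```

```text
{'t': np.float64(6.65), 'tool_pos': array([0.641, 0.14 , 0.177]), 'ft_force': array([ 0.283, -0.086, -1.581]), 'width': np.float64(0.606), 'joints': array([-0.74 ,  0.721,  0.727,  1.567, -0.527,  1.059, -1.298])} (array([0.66, 0.07, 0.1 ]), array([0.007, 0.   , 0.001]))
```

{"name": "step_arm", "arguments": {
  "motion": "1 0 0 0 0 0;2 0 0 0 0 0;2.5 0 0 0 0 0;2.5 0 0 0 0 0;2 0 0 0 0 0;1.5 0 0 0 0 0;1 0 0 0 0 0;0.5 0 0 0 0 0;0.3 0 0 0 0 0;0.2 0 0 0 0 0;0 0 0 0 0 0"
}}

```text
t: 7.8
tool_pos: [0.6415, 0.1392, 0.0424]
tool_rot: [1.715, 1.57, 0.29]
ft_force: [0.9, -0.7, -1.4]
width: 0.609
```

{"name": "step_arm", "arguments": {
  "motion": "0.2 0 0 0 0 0;0.1 0 0 0 0 0;0.1 0 0 0 0 0;0 0 0 0 0 0"
}}

```text
t: 8.2
tool_pos: [0.6413, 0.1392, 0.038]
tool_rot: [-1.237, 1.571, -2.662]
ft_force: [-0.3, 0.5, -1.7]
width: 0.604
```

{"name": "step_arm", "arguments": {
  "motion": "0.1 0 0 0 0 0;0.1 0 0 0 0 0;0.1 0 0 0 0 0;0 0 0 0 0 0"
}}

```text
t: 8.6
tool_pos: [0.6412, 0.1391, 0.0349]
tool_rot: [-1.327, 1.571, -2.752]
ft_force: [-0.3, -0.2, -1.7]
width: 0.607
```

{"name": "step_arm", "arguments": {
  "motion": "0.1 0 0 0 0 0;0 0 0 0 0 0;0 0 0 0 0 0"
}}

```text
t: 8.9
tool_pos: [0.6413, 0.1391, 0.0341]
tool_rot: [1.17, 1.571, -0.255]
ft_force: [-0.6, -0.4, -0.5]
width: 0.609
```

{"name": "step_arm", "arguments": {
  "motion": "0.1 0 0 0 0 0;0 0 0 0 0 0;0 0 0 0 0 0"
}}

```text
t: 9.2
tool_pos: [0.6416, 0.139, 0.034]
tool_rot: [1.946, 1.57, 0.521]
ft_force: [-4.2, -0.0, 13.6]
width: 0.601
```

{"name": "step_arm", "arguments": {
  "motion": "-0.08 0 0 0 0 0;0 0 0 0 0 0"
}}

```text
t: 9.4
tool_pos: [0.6414, 0.1392, 0.0341]
tool_rot: [1.45, 1.57, 0.025]
ft_force: [-0.4, -1.0, 4.1]
width: 0.604
```

{"name": "step_arm", "arguments": {
  "motion": "0 0 0 0 0 0;0 0 0 0 0 0;0 0 0 0 0 0;0 0 0 0 0 0;0 0 0 0 0 0;0 0 0 0 0 0",
  "jaw": 0
}}

```text
t: 10.0
tool_pos: [0.6413, 0.1391, 0.0339]
tool_rot: [-0.284, 1.571, -1.709]
ft_force: [-0.7, -0.8, 0.9]
width: 1.002
```

{"name": "step_arm", "arguments": {
  "motion": "-0.5 0 0 0 0 0;-1.5 0 0 0 0 0;-2.5 0 0 0 0 0;-3 0 0 0 0 0;-3 0 0 0 0 0;-3 0 0 0 0 0;-2 0 0 0 0 0;-0.5 0 0 0 0 0;0 0 0 0 0 0"
}}

```text
t: 10.9
tool_pos: [0.6416, 0.1392, 0.1951]
tool_rot: [1.856, 1.569, 0.431]
ft_force: [-0.3, 0.3, -0.4]
width: 0.999
```

Run:
```python
from workcell import ctrl,vision
from h import *
np.set_printoptions(precision=4,suppress=True)
s=ctrl.read_state();c=vision.capture("wrist");cv2.imwrite("pics/w4.png",c["img"])
R,t=wristRt(c,s)
for b in blobs(c,(0,0,110),(180,50,255),1500):
    m=cv2.minAreaRect(b); Q=back(c,b[:,0],.087,R,t)[:,:2].astype(np.float32); print(m[0],cv2.contourArea(b),cv2.minAreaRect(Q))
print({k:np.round(s[k],3) for k in("t","tool_pos","ft_force","width","joints")})
d=(-.1317*np.cos(np.radians(8.3)),-.1317*np.sin(np.radians(8.3)))
print(delta(s,(.4560,-.186,.20),-81.7))
```

```text
(255.5, 170.5) 115298.0 ((0.6238531470298767, 0.15749067068099976), (0.3278592526912689, 0.5048514604568481), 8.323064804077148)
{'t': np.float64(10.9), 'tool_pos': array([0.642, 0.139, 0.195]), 'ft_force': array([-0.3  ,  0.275, -0.444]), 'width': np.float64(0.999), 'joints': array([-0.746,  0.702,  0.741,  1.55 , -0.514,  1.09 , -1.307])}
(array([ -0.54, -23.08,  29.48]), array([ 0.001, -0.   , -0.002]))
```

View pics/w4.png

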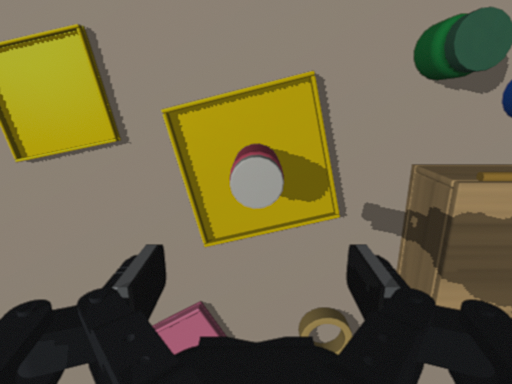

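{"name": "step_arm", "arguments": {
  "motion": "0 -1 1.4 0 0 0;0 -2 2.6 0 0 0;0 -2.6 3.3 0 0 0;0 -2.6 3.3 0 0 0;0 -2.6 3.3 0 0 0;0 -2.6 3.3 0 0 0;0 -2.6 3.3 0 0 0;0 -2.6 3.3 0 0 0;0 -2.6 3.3 0 0 0;0 -1.8 2.4 0 0 0;0 0 0 0 0 0;0 0 0 0 0 0"
}}

```text
t: 12.15
tool_pos: [0.4562, -0.1861, 0.1935]
tool_rot: [-2.012, 1.57, 2.845]
ft_force: [0.8, -0.1, -0.2]
width: 0.999
```

Run:
```python
from workcell import ctrl,vision
from h import *
np.set_printoptions(precision=4,suppress=True)
s=ctrl.read_state();c=vision.capture("wrist");cv2.imwrite("pics/w5.png",c["img"])
R,t=wristRt(c,s)
for b in blobs(c,(105,120,40),(125,255,255),300):
    m=cv2.minAreaRect(b); Q=back(c,b[:,0],.094,R,t)[:,:2].astype(np.float32); print(m[0],cv2.contourArea(b),cv2.minAreaRect(Q))
print({k:np.round(s[k],3) for k in("t","tool_pos","ft_force","width","joints")})
print(delta(s,(.457,-.186,.0683),-81.7))
```

```text
(256.0, 164.5) 2296.5 ((0.47319328784942627, -0.18336071074008942), (0.06758877635002136, 0.028151430189609528), 8.735370635986328)
{'t': np.float64(12.15), 'tool_pos': array([ 0.456, -0.186,  0.193]), 'ft_force': array([ 0.83 , -0.05 , -0.154]), 'width': np.float64(0.999), 'joints': array([-0.333,  0.438,  0.805,  1.983, -0.405,  0.887, -0.739])}
(array([12.52,  0.09,  0.  ]), array([-0.   , -0.   ,  0.001]))
```

View pics/w5.png

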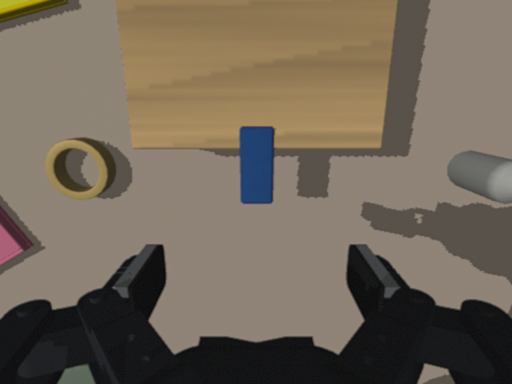

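{"name": "step_arm", "arguments": {
  "motion": "1.5 0.1 0 0 0 0;2.5 0 0 0 0 0;3 0 0 0 0 0;2.5 0 0 0 0 0;1.5 0 0 0 0 0;1 0 0 0 0 0;0.5 0 0 0 0 0;0 0 0 0 0 0"
}}

```text
t: 13.0
tool_pos: [0.4577, -0.1856, 0.0687]
tool_rot: [-1.884, 1.57, 2.975]
ft_force: [0.2, -0.4, 0.3]
width: 1.0
```

{"name": "step_arm", "arguments": {
  "motion": "0 0 0 0 0 0;0 0 0 0 0 0;0 0 0 0 0 0;0 0 0 0 0 0;0 0 0 0 0 0;0 0 0 0 0 0;0 0 0 0 0 0;0 0 0 0 0 0;0 0 0 0 0 0;0 0 0 0 0 0",
  "jaw": 255,
  "grip_force": 30
}}

```text
t: 14.0
tool_pos: [0.4579, -0.1865, 0.0694]
tool_rot: [0.863, 1.57, -0.563]
ft_force: [-1.0, -1.7, 6.2]
width: 0.316
```

Run:
```python
from workcell import ctrl
from h import *
np.set_printoptions(precision=4,suppress=True)
s=ctrl.read_state();R,p=pose(s);print(s['t'],p,s['width'],s['ft_force'],s['wrist_torque']);print(R)
g=p-R[:,0]*-0+(-R[:,0]*ctrl.grasp_offset);print("grasp",g)
# arc in the tool's axes (x down, y = chest +x): grasp point on lid circle, 11 steps
r=np.hypot(.232,.007);a0=np.arctan2(.007,.232);prev=None
for th in np.radians(np.linspace(0,60,25)):
    P=np.array([-r*np.sin(a0+th),-r*np.cos(a0+th)])*100   # wait: closed pinch is 232 back, 7 up
    if prev is not None: print(np.round(P-prev,2),end=' ')
    prev=P
```

```text
14.0 [ 0.4579 -0.1865  0.0694] 0.31561134472661173 [-1.0305 -1.6581  6.1897] [-0.3663  0.1349 -0.0078]
[[ 0.001   0.9894  0.1449]
 [-0.0006  0.1449 -0.9894]
 [-1.      0.0009  0.0007]]
grasp [ 0.4579 -0.1865  0.0881]
[-1.01  0.05] [-1.01  0.1 ] [-1.    0.14] [-1.    0.18] [-0.99  0.23] [-0.98  0.27] [-0.96  0.31] [-0.95  0.35] [-0.93  0.4 ] [-0.91  0.44] [-0.89  0.48] [-0.87  0.51] [-0.85  0.55] [-0.82  0.59] [-0.8   0.62] [-0.77  0.66] [-0.74  0.69] [-0.71  0.72] [-0.68  0.75] [-0.64  0.78] [-0.61  0.81] [-0.57  0.83] [-0.54  0.86] [-0.5   0.88]
```

{"name": "step_arm", "arguments": {
  "motion": "-0.5 0.02 0 0 0 0;-0.51 0.03 0 0 0 0;-1.01 0.1 0 0 0 0;-1 0.14 0 0 0 0;-1 0.18 0 0 0 0;-0.99 0.23 0 0 0 0;-0.98 0.27 0 0 0 0;-0.96 0.31 0 0 0 0;-0.95 0.35 0 0 0 0;-0.93 0.4 0 0 0 0;-0.91 0.44 0 0 0 0;-0.89 0.48 0 0 0 0"
}}

```text
t: 15.2
tool_pos: [0.4871, -0.1816, 0.176]
tool_rot: [-0.708, 1.571, -2.133]
ft_force: [-0.1, -0.1, 0.7]
width: -0.0
```

Run:
```python
from workcell import ctrl,vision
from h import *
s=ctrl.read_state();c=vision.capture("wrist");c2=vision.capture("scene")
cv2.imwrite("pics/w6.png",np.hstack([cv2.resize(c["img"],(400,300)),cv2.resize(c2["img"][80:280,130:397],(400,300))]))
R,t=wristRt(c,s)
for b in blobs(c,(105,120,40),(125,255,255),300):
    m=cv2.minAreaRect(b); Q=back(c,b[:,0],.094,R,t)[:,:2].astype(np.float32); print(m[0],cv2.contourArea(b),cv2.minAreaRect(Q))
print(s["t"],s["width"])
```

```text
(256.5, 204.0) 2067.5 ((0.4735874831676483, -0.1833868771791458), (0.06701726466417313, 0.02808135375380516), 8.267569541931152)
15.2 -0.00039201604121880297
```

View pics/w6.png

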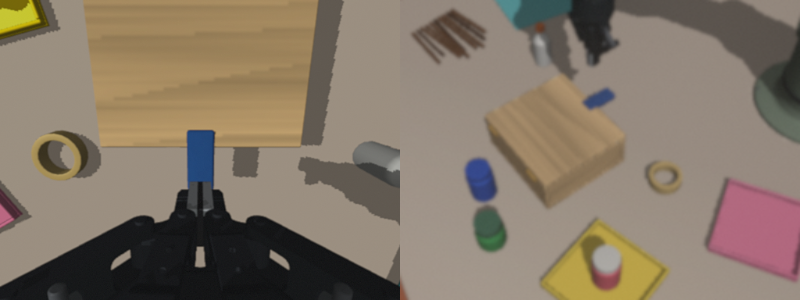

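The fingers closed to nothing and the lid is shut again; the tongue (wrist view (200,155)) is where it was. The pinch must have been too near the fingertips, so I'll regrasp deeper and firmer, then lift in stages.

{"name": "step_arm", "arguments": {
  "motion": "0 -1 0 0 0 0;0 -1.5 0 0 0 0;0 -0.5 0 0 0 0;0 0 0 0 0 0;0 0 0 0 0 0;0 0 0 0 0 0;0 0 0 0 0 0;0 0 0 0 0 0;0 0 0 0 0 0",
  "jaw": 0
}}

```text
t: 16.2
tool_pos: [0.4572, -0.186, 0.1752]
tool_rot: [-1.064, 1.571, -2.489]
ft_force: [-0.7, -0.2, -0.2]
width: 1.0
```

Run:
```python
from workcell import ctrl
from h import *
s=ctrl.read_state();print(s['t'],s['tool_pos'],s['width'],delta(s,(.458,-.1862,.061),-81.7))
```

```text
16.2 [ 0.45715738 -0.18602418  0.17515009] 0.9998571996674077 (array([11.42,  0.08,  0.03]), array([0.001, 0.   , 0.   ]))
```

{"name": "step_arm", "arguments": {
  "motion": "1.5 0.1 0 0 0 0;2.5 0 0 0 0 0;2.5 0 0 0 0 0;2.4 0 0 0 0 0;1.5 0 0 0 0 0;0.7 0 0 0 0 0;0.3 0 0 0 0 0;0 0 0 0 0 0"
}}

```text
t: 17.0
tool_pos: [0.4582, -0.186, 0.0614]
tool_rot: [0.745, 1.571, -0.68]
ft_force: [-0.2, -1.0, -0.6]
width: 1.001
```

{"name": "step_arm", "arguments": {
  "motion": "0 0 0 0 0 0;0 0 0 0 0 0;0 0 0 0 0 0;0 0 0 0 0 0;0 0 0 0 0 0;0 0 0 0 0 0;0 0 0 0 0 0;0 0 0 0 0 0;0 0 0 0 0 0;0 0 0 0 0 0",
  "jaw": 255,
  "grip_force": 60
}}

```text
t: 18.0
tool_pos: [0.4584, -0.1864, 0.0618]
tool_rot: [0.915, 1.57, -0.511]
ft_force: [-2.2, -1.2, 11.9]
width: 0.332
```

{"name": "step_arm", "arguments": {
  "motion": "-0.5 0.02 0 0 0 0;-0.51 0.03 0 0 0 0;-0.5 0.05 0 0 0 0;-0.51 0.05 0 0 0 0;0 0 0 0 0 0"
}}

```text
t: 18.5
tool_pos: [0.461, -0.186, 0.0824]
tool_rot: [1.039, 1.568, -0.385]
ft_force: [7.9, -4.2, -5.3]
width: 0.326
```

{"name": "step_arm", "arguments": {
  "motion": "-0.5 0.1 0 0 0 0;-0.5 0.1 0 0 0 0;-0.5 0.1 0 0 0 0;-0.5 0.1 0 0 0 0;-0.99 0.24 0 0 0 0;0 0 0 0 0 0"
}}

```text
t: 19.1
tool_pos: [0.4676, -0.185, 0.1126]
tool_rot: [1.073, 1.567, -0.351]
ft_force: [10.2, -4.1, -6.5]
width: 0.328
```

{"name": "step_arm", "arguments": {
  "motion": "-0.49 0.14 0 0 0 0;-0.49 0.14 0 0 0 0;-0.48 0.16 0 0 0 0;-0.48 0.16 0 0 0 0;0 0 0 0 0 0"
}}

```text
t: 19.6
tool_pos: [0.4736, -0.1841, 0.1317]
tool_rot: [1.018, 1.567, -0.406]
ft_force: [10.5, -3.9, -7.6]
width: 0.329
```

{"name": "step_arm", "arguments": {
  "motion": "0 0.15 0 0 0 0;-0.47 0.17 0.02 0 0 0;-0.47 0.18 0.02 0 0 0;-0.46 0.2 0 0 0 0;-0.46 0.2 0 0 0 0;0 0 0 0 0 0"
}}

```text
t: 20.2
tool_pos: [0.4819, -0.1829, 0.1501]
tool_rot: [1.101, 1.569, -0.324]
ft_force: [8.9, -2.1, -7.1]
width: 0.325
```

{"name": "step_arm", "arguments": {
  "motion": "0 0.1 0 0 0 0;-0.91 0.44 0 0 0 0;-0.89 0.48 0 0 0 0;-0.87 0.51 0 0 0 0;-0.85 0.55 0 0 0 0;0 0 0 0 0 0"
}}

```text
t: 20.8
tool_pos: [0.503, -0.1798, 0.1855]
tool_rot: [1.083, 1.568, -0.341]
ft_force: [10.2, -3.8, -10.4]
width: 0.323
```

{"name": "step_arm", "arguments": {
  "motion": "-0.82 0.59 0 0 0 0;-0.8 0.62 0 0 0 0;-0.77 0.66 0 0 0 0;-0.74 0.69 0 0 0 0;0 0 0 0 0 0"
}}

```text
t: 21.3
tool_pos: [0.5276, -0.1762, 0.2165]
tool_rot: [0.681, 1.57, -0.744]
ft_force: [5.5, -3.4, -9.3]
width: 0.326
```

{"name": "step_arm", "arguments": {
  "motion": "-0.71 0.72 0 0 0 0;-0.68 0.75 0 0 0 0;-0.64 0.78 0 0 0 0;-0.61 0.81 0 0 0 0;-0.57 0.83 0 0 0 0;0 0 0 0 0 0;0 0 0 0 0 0"
}}

```text
t: 22.0
tool_pos: [0.5651, -0.1707, 0.2477]
tool_rot: [-0.935, 1.57, -2.36]
ft_force: [5.2, -4.6, -10.7]
width: 0.32
```

Run:
```python
from workcell import ctrl,vision
from h import *
s=ctrl.read_state()
for n in("scene","top","wrist"):
    c=vision.capture(n);pickle.dump((c,s),open(n+"2.pkl","wb"))
    globals()[n]=c["img"]
print({k:np.round(s[k],3) for k in("t","tool_pos","ft_force","width","joints")})
a=cv2.resize(scene[90:250,140:310],None,fx=2.35,fy=2.35*1,interpolation=2)
b=cv2.resize(top[110:270,230:400],None,fx=2.35,fy=2.35,interpolation=2)
cv2.imwrite("pics/w7.png",np.hstack([a,b]));print(a.shape)
```

```text
{'t': np.float64(22.0), 'tool_pos': array([ 0.565, -0.171,  0.248]), 'ft_force': array([  5.15 ,  -4.616, -10.727]), 'width': np.float64(0.32), 'joints': array([-0.337,  0.543,  0.8  ,  1.675, -0.426,  1.108, -0.839])}
(376, 400, 3)
```

View pics/w7.png

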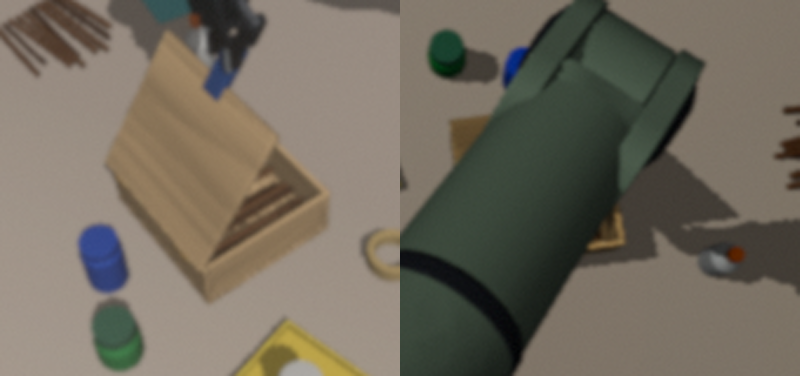

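```bash
cat > fit.py <<'E'
from h import *
from scipy.optimize import least_squares
def proj(c,X):
    Y=np.atleast_2d(X)@np.asarray(c["R"]).T+c["t"]; f=K(c); return np.c_[c["cx"]+f*Y[:,0]/Y[:,2],c["cy"]+f*Y[:,1]/Y[:,2]]
def lidpts(th,hinge,L):   # L: rows (x out from hinge (neg), y, h) at closed
    y=np.radians(8.3);ex=np.array([np.cos(y),np.sin(y),0]);ey=np.array([-np.sin(y),np.cos(y),0]);ez=np.array([0,0,1.])
    u=-(np.cos(th)*ex*-1)*-1; d=-np.cos(th)*ex+np.sin(th)*ez; n=np.sin(th)*ex+np.cos(th)*ez
    return np.array([hinge+(-a)*d+b*ey+h*n for a,b,h in L])
H=np.array([.686,-.1526,.08])
LP=np.array([(-.2,-.11,.01),(-.2,.11,.01),(0,.11,.01),(0,-.11,.01)])
def fit(c,uv):
    r=least_squares(lambda p:(proj(c,lidpts(p[0],H,LP))+p[1:]-uv).ravel(),[1.,0,0]); return np.degrees(r.x[0]),r.x[1:],r.fun
E
python3 - <<'E'
from fit import *
np.set_printoptions(precision=2,suppress=True)
c,s=pickle.load(open("scene2.pkl","rb"))
uv=np.array([(168,30),(280,140),(208,262),(108,160)])/2.35+[139.8,89.8]
print(uv,fit(c,uv))
for t in(50,55,60):print(t,proj(c,lidpts(np.radians(t),H,LP)).ravel())
i=np.kron(c["img"],np.ones((1,1,1),np.uint8))[90:250,140:310]
v=cv2.resize(i,None,fx=3.5,fy=3.5,interpolation=cv2.INTER_CUBIC)
p=((proj(c,lidpts(np.radians(fit(c,uv)[0]),H,LP))+fit(c,uv)[1]-[139.8,89.8])*3.5).astype(np.int32);cv2.polylines(v,[p],True,(255,0,255),1);cv2.imwrite("pics/w8.png",v)
E
```

```text
[[211.29 102.57]
 [258.95 149.37]
 [228.31 201.29]
 [185.76 157.89]] (np.float64(55.22285085260044), array([ 2.93, -1.36]), array([ 0.43, -1.08, -0.29, -2.19, -1.31,  3.55,  1.17, -0.28]))
50 [213.59 103.49 260.36 148.57 224.21 205.97 184.11 158.73]
55 [209.   102.86 255.93 148.54 224.08 206.2  184.   158.95]
60 [204.1  102.7  251.13 148.99 223.96 206.42 183.91 159.18]
```

View pics/w8.png

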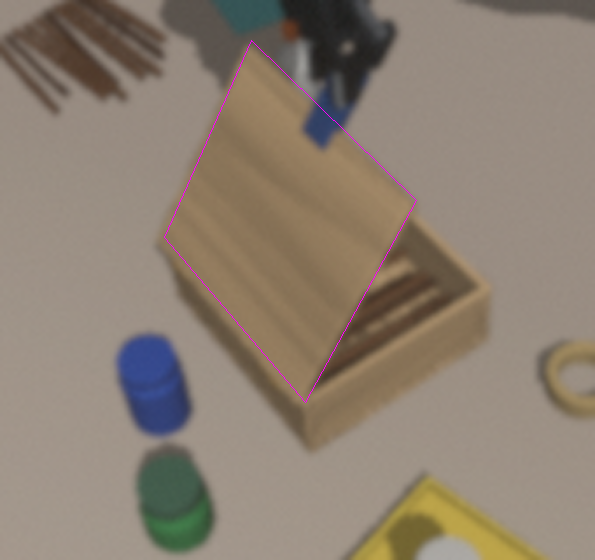

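The overlay fits the lid edges (front corners at crop (250,40) and (416,201)). The lid reads about 55°, and kinematics agree at 55–56°, so about 4.7° remain.

{"name": "step_arm", "arguments": {
  "motion": "-0.26 0.4 0 0 0 0;-0.26 0.41 0 0 0 0;-0.24 0.41 0 0 0 0;-0.24 0.41 0 0 0 0;0 0 0 0 0 0;0 0 0 0 0 0;0 0 0 0 0 0"
}}

```text
t: 22.85
tool_pos: [0.5809, -0.1684, 0.2574]
tool_rot: [-1.161, 1.569, -2.586]
ft_force: [6.0, -4.5, -12.3]
width: 0.314
```

Run:
```python
from workcell import ctrl,vision
from fit import *
s=ctrl.read_state();c=vision.capture("scene");pickle.dump((c,s),open("scene3.pkl","wb"))
print({k:np.round(s[k],3) for k in("t","tool_pos","ft_force","width","joint_vel")})
v=cv2.resize(c["img"][90:290,140:340],None,fx=3,fy=3,interpolation=cv2.INTER_CUBIC)
for t,col in((57,(0,255,0)),(60,(255,0,255)),(63,(255,255,0))):
    p=((proj(c,lidpts(np.radians(t),H,LP))+[2.93,-1.36]-[139.8,89.8])*3).astype(np.int32);cv2.polylines(v,[p],True,col,1)
cv2.imwrite("pics/w9.png",v)
```

```text
{'t': np.float64(22.85), 'tool_pos': array([ 0.581, -0.168,  0.257]), 'ft_force': array([  6.032,  -4.461, -12.325]), 'width': np.float64(0.314), 'joint_vel': array([ 0.   ,  0.001,  0.002,  0.001,  0.   , -0.002,  0.   ])}
```

View pics/w9.png

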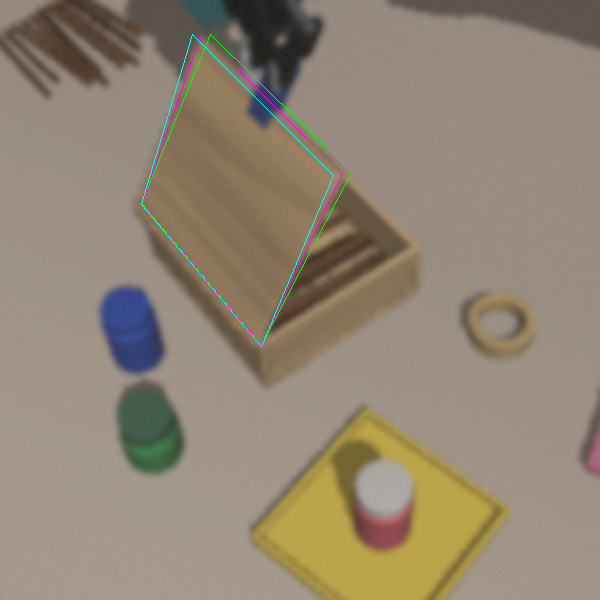

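{"name": "step_arm", "arguments": {
  "motion": "0.09 0.05 0.05 0 0 0;0.08 0.05 0 0 0 0;0 0 0 0 0 0;0 0 0 0 0 0"
}}

```text
t: 23.3
tool_pos: [0.5814, -0.1683, 0.2567]
tool_rot: [-2.167, 1.569, 2.692]
ft_force: [-7.6, 0.8, 9.3]
width: 0.316
```

{"name": "step_arm", "arguments": {
  "motion": "0.09 0.05 0.05 0 0 0;0 0 0 0 0 0;0 0 0 0 0 0;0 0 0 0 0 0;0 0 0 0 0 0;0 0 0 0 0 0;0 0 0 0 0 0;0 0 0 0 0 0"
}}

```text
t: 24.1
tool_pos: [0.5829, -0.1683, 0.2551]
tool_rot: [-2.753, 1.57, 2.106]
ft_force: [-0.1, 6.3, -2.8]
width: 0.296
```

{"name": "step_arm", "arguments": {
  "motion": "0 0 -0.05 0 0 0;0 0 0 0 0 0;0 0 0 0 0 0;0 0 0 0 0 0"
}}

```text
t: 24.5
tool_pos: [0.5829, -0.1682, 0.2552]
tool_rot: [-2.968, 1.571, 1.89]
ft_force: [1.9, 4.9, -5.4]
width: 0.294
```

Run:
```python
from workcell import ctrl,vision
from fit import *
s=ctrl.read_state();c=vision.capture("scene");w=vision.capture("wrist")
print({k:np.round(s[k],3) for k in("t","tool_pos","ft_force","wrist_torque","width")})
v=cv2.resize(c["img"][90:190,175:275],(400,400),interpolation=cv2.INTER_CUBIC)
for t,col in((60,(255,0,255)),):
    p=((proj(c,lidpts(np.radians(t),H,LP))+[2.93,-1.36]-[174.8,89.8])*4).astype(np.int32);cv2.polylines(v,[p],True,col,1)
cv2.imwrite("pics/w10.png",np.hstack([v,cv2.resize(w["img"][184:384,156:356],(400,400),interpolation=cv2.INTER_CUBIC)]))
```

```text
{'t': np.float64(24.5), 'tool_pos': array([ 0.583, -0.168,  0.255]), 'ft_force': array([ 1.876,  4.87 , -5.436]), 'wrist_torque': array([ 1.159, -0.355,  0.512]), 'width': np.float64(0.294)}
```

{"name": "step_arm", "arguments": {
  "motion": "0 0 0 0 0 0;0 0 0 0 0 0;0 0 0 0 0 0;0 0 0 0 0 0;0 0 0 0 0 0;0 0 0 0 0 0;0 0 0 0 0 0;0 0 0 0 0 0;0 0 0 0 0 0;0 0 0 0 0 0;0 0 0 0 0 0;0 0 0 0 0 0"
}}

```text
t: 25.8
tool_pos: [0.5829, -0.1682, 0.2552]
tool_rot: [-2.832, 1.57, 2.027]
ft_force: [1.5, 4.8, -5.9]
width: 0.299
```

Run:
```python
from workcell import ctrl,vision
from fit import *
np.set_printoptions(precision=3,suppress=True)
s=ctrl.read_state();c=vision.capture("scene");print(s['t'],s['tool_pos'],s['width'],s['ft_force'],s['wrist_torque'])
# edge-based angle: lid's +y side edge & front edge; register each picture's gradients to the model lines
def score(c,th,sh,band=2):
    g=cv2.GaussianBlur(cv2.cvtColor(c["img"],cv2.COLOR_BGR2LAB).astype(np.float32),(0,0),.7)
    q=proj(c,lidpts(np.radians(th),H,LP))+sh; tot=0
    for i,j in((0,1),(1,2),(3,0)):
        e=(q[j]-q[i])/np.linalg.norm(q[j]-q[i]);n=np.array([-e[1],e[0]])
        k=np.linspace(.08,.92,60)[:,None]; k=k[(k[:,0]<.4)|(k[:,0]>.75)] if (i,j)==(0,1) else k
        p=q[i]+k*(q[j]-q[i])
        S=lambda d:np.dstack([cv2.remap(g[...,m],*(p+d*n).astype(np.float32).T[:,:,None],cv2.INTER_LINEAR) for m in range(3)])
        tot+=np.linalg.norm((S(1.5)-S(-1.5)).mean(0))
    return tot
sh=np.array([2.93,-1.36])
for n,cc in(("scene2",pickle.load(open("scene2.pkl","rb"))[0]),("scene3",pickle.load(open("scene3.pkl","rb"))[0]),("now",c)):
    best=max((score(cc,t,sh+[a,b]),t,a,b) for t in np.arange(50,66,.5) for a in np.arange(-2,2.1,.5) for b in np.arange(-2,2.1,.5))
    one=max((score(cc,t,sh),t) for t in np.arange(50,66,.25)); print(n,np.round(best,2),np.round(one,2))
# lens-free check: blue tongue in view
for b in blobs(c,(105,100,40),(125,255,255),20):print(cv2.minAreaRect(b))
```

```text
25.8 [ 0.583 -0.168  0.255] 0.2991495201005383 [ 1.516  4.826 -5.939] [ 1.163 -0.399  0.501]
scene2 [56.34 54.   -2.    1.  ] [53.7  56.75]
scene3 [53.55 58.   -2.    1.  ] [51.09 60.75]
now [54.49 58.   -1.5   0.5 ] [52.11 60.  ]
((183.5500030517578, 199.6500244140625), (27.51181411743164, 15.811387062072754), 71.56504821777344)
((228.80003356933594, 124.40000915527344), (7.155416965484619, 10.733125686645508), 26.56505012512207)
((402.8947448730469, 53.07091522216797), (17.600509643554688, 34.292606353759766), 29.47589111328125)
((393.00006103515625, 29.500019073486328), (10.60660171508789, 4.949747085571289), 45.0)
((414.54510498046875, 11.504095077514648), (4.074108600616455, 15.391075134277344), 5.194429397583008)
((354.5743103027344, 2.1959433555603027), (14.879697799682617, 5.231143951416016), 35.53767776489258)
```

Run:
```python
from fit import *
np.set_printoptions(precision=3,suppress=True)
def score(c,th,sh,edges):
    g=cv2.GaussianBlur(cv2.cvtColor(c["img"],cv2.COLOR_BGR2LAB).astype(np.float32),(0,0),.7)
    q=proj(c,lidpts(np.radians(th),H,LP))+sh; tot=0
    for i,j in edges:
        e=(q[j]-q[i])/np.linalg.norm(q[j]-q[i]);n=np.array([-e[1],e[0]])
        k=np.linspace(.08,.92,60)[:,None]; k=k[(k[:,0]<.4)|(k[:,0]>.75)] if (i,j)==(0,1) else k
        p=q[i]+k*(q[j]-q[i])
        S=lambda d:np.dstack([cv2.remap(g[...,m],*(p+d*n).astype(np.float32).T[:,:,None],cv2.INTER_LINEAR) for m in range(3)])
        tot+=np.linalg.norm((S(1.5)-S(-1.5)).mean(0))
    return tot
c0=pickle.load(open("scene.pkl","rb"));E4=((0,1),(1,2),(2,3),(3,0));E3=((0,1),(1,2),(3,0))
b=max((score(c0,0,[a,b],E4),a,b) for a in np.arange(-4,6.1,.5) for b in np.arange(-5,4.1,.5));print("closed shift",b)
from workcell import vision
c=vision.capture("scene")
for n,cc in(("scene2",pickle.load(open("scene2.pkl","rb"))[0]),("now",c)):
    print(n,sorted([(round(float(score(cc,t,[b[1],b[2]],E3)),1),float(t)) for t in np.arange(50,66,.5)])[-4:])
```

```text
closed shift (np.float32(66.073265), np.float64(0.0), np.float64(0.0))
scene2 [(54.2, 51.5), (55.0, 53.0), (55.5, 52.0), (55.8, 52.5)]
now [(52.1, 55.0), (53.5, 56.5), (53.8, 55.5), (54.4, 56.0)]
```

Run:
```python
from workcell import ctrl,vision
from fit import *
s=ctrl.read_state();c=vision.capture("wrist");R,t=wristRt(c,s);c["R"],c["t"]=R,t;pickle.dump((c,s),open("wl.pkl","wb"))
np.set_printoptions(precision=1,suppress=True)
for th in(54,57,60,63):print(th,proj(c,lidpts(np.radians(th),H,LP)).ravel())
print("cam",-R.T@t)
h=cv2.cvtColor(c["img"],cv2.COLOR_BGR2HSV)
h=cv2.resize(h,(86,48),interpolation=cv2.INTER_AREA)
for r in h: print(''.join('#' if v<45 else 'B' if 105<H_<125 and S>100 else 'w' if S>85 and 8<=H_<25 else '.' for H_,S,v in r))
```

```text
54 [433.5 231.4  78.  230.9 147.8  59.9 364.4  60.1]
57 [441.1 221.3  70.4 220.8 147.9  59.6 364.3  59.8]
60 [449.  209.5  62.5 209.  148.   59.4 364.1  59.6]
63 [457.1 195.9  54.5 195.4 148.1  59.2 364.   59.4]
cam [ 0.7 -0.2  0.4]
.........................................BBBBBBB......................................
...........w.............................BBBBBB.......................................
.........................................BBBBBB.......................................
............w..............................BB.........................................
......................................................................................
.............w........................................................................
......................................................................................
..............w.......................................................................
.........................wwwwwwwwwwwwwwwwwwwwwwwwwwwwwwwwwwwww........................
...............w........wwwwwwwwwwwwwwwwwwwwwwwwwwwwwwwwwwwwww......................
[... 2608 characters left out ...]
....
............#########.##############..............##############.##########...........
..........#########...##############..............##############...##########.........
.......############..#################..........#################...###########.......
.....#############..#######.##############################.#######..#############.....
...######################...##############################...######################...
.#######################...################################...#######################.
#######################...##################################...#######################
######...############....#####################################...#####################
```

Run:
```python
from fit import *
np.set_printoptions(precision=2,suppress=True)
c,s=pickle.load(open("wl.pkl","rb"));h=cv2.cvtColor(c["img"],cv2.COLOR_BGR2HSV).astype(int)
m=((h[...,1]>85)&(h[...,0]>=8)&(h[...,0]<25)).astype(np.uint8)
m=cv2.morphologyEx(m,cv2.MORPH_OPEN,np.ones((5,5)))
rows=np.arange(80,205,3)
l=[];r=[]
for v in rows:
    x=np.where(m[v])[0]; x=x[(x>40)&(x<480)]; l.append(x.min());r.append(x.max()+1)
pl=np.polyfit(rows,l,1);pr=np.polyfit(rows,r,1)
top=[np.where(m[40:110,u])[0].min()+40 for u in range(165,355,5)]
print("side fit res",np.std(np.polyval(pl,rows)-l),np.std(np.polyval(pr,rows)-r),"hinge row",np.median(top))
bot=[]
for u in list(range(90,105,3))+list(range(400,428,3)):
    y=np.where(m[150:245,u])[0]+150; run=y[np.r_[True,np.diff(y)==1].cumprod().astype(bool)]; bot.append(run.max()+1)
print("front rows",bot)
vt,vb=np.median(top),np.median(bot)
uv=np.array([(np.polyval(pr,vb),vb),(np.polyval(pl,vb),vb),(np.polyval(pl,vt),vt),(np.polyval(pr,vt),vt)]);print(uv)
import fit as F
def go(fn,p0,name):
    q=least_squares(fn,p0);print(name,np.degrees(q.x[0]),q.x[1:],"res",q.fun)
# far hinge-edge row seen is uncertain: free hinge x,y,z
go(lambda p:(proj(c,lidpts(p[0],H+p[1:],LP))-uv).ravel(),[1,0,0,0],"hinge xyz free")
go(lambda p:(proj(c,lidpts(p[0],H,LP))+p[1:]-uv).ravel(),[1,0,0],"pixel shift")
go(lambda p:(proj(c,lidpts(p[0],H+[p[1],p[2],0],LP))-uv).ravel(),[1,0,0],"hinge xy")
go(lambda p:(proj(c,lidpts(p[0],H,LP))-uv).ravel(),[1],"fixed")
```

```text
side fit res 0.3078827426613914 0.2879139055065532 hinge row 62.0
front rows [np.int64(228), np.int64(228), np.int64(228), np.int64(228), np.int64(245), np.int64(229), np.int64(229), np.int64(229), np.int64(229), np.int64(229), np.int64(229), np.int64(229), np.int64(229), np.int64(229), np.int64(229)]
[[447.61 229.  ]
 [ 65.33 229.  ]
 [147.95  62.  ]
 [364.38  62.  ]]
hinge xyz free 57.297487059892184 [-0.   -0.    0.01] res [-0.43  0.01  0.16 -0.51 -1.31  0.33  1.78  0.53]
pixel shift 57.349401930417415 [0.4  5.81] res [-5.18 -3.23  4.58 -3.73  0.33  3.38  0.27  3.58]
hinge xy 58.09972881001678 [-0.01 -0.  ] res [-4.7  -2.99  4.45 -3.5   0.84  3.43 -0.38  3.63]
fixed 56.294584214781565 [] res [-8.3  -5.22  6.89 -5.72 -0.11 -2.34 -0.09 -2.14]
```

Run:
```python
from fit import *
np.set_printoptions(precision=3,suppress=True)
c,s=pickle.load(open("wl.pkl","rb"))
h=cv2.cvtColor(c["img"],cv2.COLOR_BGR2HSV)
for u in(95,415):print(u,[(int(v),*map(int,c["img"][v,u])) for v in range(196,236,3)])
L=lambda v,p0,p1:p0+(p1-p0)*(v-62)/167.
def model(th,dH,hf):
    q=proj(c,lidpts(th,H+dH,LP)); f=proj(c,lidpts(th,H+dH,[(-.2,0,hf)]))[0,1]
    at=lambda a,b,v:a[0]+(b[0]-a[0])*(v-a[1])/(b[1]-a[1])
    return np.array([at(q[2],q[1],80),at(q[2],q[1],203),at(q[3],q[0],80),at(q[3],q[0],203),f,q[2:,1].mean()])
obs=lambda fr:np.array([L(80,147.95,65.33),L(203,147.95,65.33),L(80,364.38,447.61),L(203,364.38,447.61),fr,62.])
for hf,fr in((0.,229),(0.01,229),(0.01,213),(.01,218)):
  for nm,k in(("xz",(0,2)),("x",(0,)),("z",(2,)),("none",())):
    def fn(p):
        d=np.zeros(3);d[1]=p[1]; d[list(k)]=p[2:]
        return model(p[0],d,hf)-obs(fr)
    q=least_squares(fn,[1,0]+[0]*len(k),x_scale=[.1,.01]+[.01]*len(k));print(hf,fr,nm,np.degrees(q.x[0]),q.x[1:]*1000,q.fun)
```

```text
95 [(196, 98, 142, 170), (199, 102, 147, 177), (202, 106, 153, 183), (205, 103, 149, 177), (208, 104, 148, 177), (211, 103, 147, 176), (214, 104, 149, 178), (217, 100, 143, 170), (220, 112, 162, 195), (223, 93, 133, 160), (226, 92, 132, 158), (229, 141, 158, 171), (232, 135, 161, 178), (235, 107, 172, 199)]
415 [(196, 106, 153, 184), (199, 103, 150, 181), (202, 97, 140, 168), (205, 94, 134, 160), (208, 93, 134, 161), (211, 95, 139, 165), (214, 103, 147, 175), (217, 101, 145, 173), (220, 116, 167, 201), (223, 95, 136, 162), (226, 89, 128, 153), (229, 139, 157, 172), (232, 146, 161, 174), (235, 128, 131, 131)]
0.0 229 xz 58.0150768110977 [-0.635 -1.682 -0.971] [ 0.476 -0.207 -0.118 -0.028  0.134 -0.397]
0.0 229 x 57.92449377624666 [-0.629 -1.647] [ 0.087 -0.512  0.272  0.276  1.008 -0.547]
0.0 229 z 57.459399094739055 [-0.451 -0.883] [-0.336  0.311  0.831 -0.345 -0.551 -2.153]
0.0 229 none 57.38456248541303 [-0.449] [-0.677  0.03   1.168 -0.069  0.257 -2.262]
0.01 229 xz 57.41938315792573 [-0.91  -3.583  5.162] [-0.551  0.111  0.911 -0.349 -0.314  0.949]
0.01 229 x 57.75964294084165 [-
[... 252 characters left out ...]
225959818 [-0.452 -0.416 -5.105] [ 1.142 -0.432 -0.785  0.199  0.422 -1.26 ]
0.01 213 x 58.03922786787636 [-0.452 -0.445] [-0.812 -2.251  1.169  2.014  4.916 -1.845]
0.01 213 z 58.26962366468519 [-0.406 -5.112] [ 0.949 -0.303 -0.56   0.118  0.262 -1.686]
0.01 213 none 57.89511057155583 [-0.402] [-1.023 -2.107  1.413  1.92   4.752 -2.31 ]
0.01 218 xz 58.09573731935595 [-0.599 -1.435 -1.791] [ 0.612 -0.257 -0.254  0.023  0.188 -0.565]
0.01 218 x 57.97152977227082 [-0.599 -1.442] [-0.08  -0.915  0.437  0.68   1.781 -0.77 ]
0.01 218 z 57.633839836665956 [-0.44  -1.799] [-0.055  0.193  0.524 -0.262 -0.354 -2.051]
0.01 218 none 57.50262607883008 [-0.439] [-0.755 -0.457  1.224  0.385  1.243 -2.273]
```

{"name": "step_arm", "arguments": {
  "motion": "-0.1 0.16 0 0 0 0;-0.1 0.16 0 0 0 0;-0.1 0.17 0 0 0 0;-0.1 0.17 0 0 0 0;0 0 0 0 0 0;0 0 0 0 0 0;0 0 0 0 0 0;0 0 0 0 0 0"
}}

```text
t: 26.75
tool_pos: [0.5895, -0.1672, 0.2589]
tool_rot: [-2.649, 1.571, 2.209]
ft_force: [4.0, 3.5, -10.2]
width: 0.295
```

```bash
cat > ang.py <<'E'
from workcell import ctrl,vision
from fit import *
np.set_printoptions(precision=3,suppress=True)
s=ctrl.read_state();c=vision.capture("wrist");c["R"],c["t"]=wristRt(c,s)
h=cv2.cvtColor(c["img"],cv2.COLOR_BGR2HSV).astype(int)
m=cv2.morphologyEx(((h[...,1]>85)&(h[...,0]>=8)&(h[...,0]<25)).astype(np.uint8),cv2.MORPH_OPEN,np.ones((5,5)))
rows=np.arange(80,195,3);X=[[x for x in np.where(m[v])[0] if 40<x<480] for v in rows]
pl=np.polyfit(rows,[x[0] for x in X],1);pr=np.polyfit(rows,[x[-1]+1 for x in X],1)
top=np.median([np.where(m[40:110,u])[0].min()+40 for u in range(165,355,5)])
bot=[]
for u in list(range(85,105,3))+list(range(400,435,3)):
    y=np.where(m[150:250,u])[0]+150; bot.append(y[np.r_[True,np.diff(y)==1].cumprod().astype(bool)].max()+1)
bot=np.median(bot)
obs=np.array([np.polyval(pl,80),np.polyval(pl,192),np.polyval(pr,80),np.polyval(pr,192),bot,top])
def fn(p):
    Hh=H+[p[2],p[1],p[3]];q=proj(c,lidpts(p[0],Hh,LP));f=proj(c,lidpts(p[0],Hh,[(-.2,0,0)]))[0,1]
    at=lambda a,b,v:a[0]+(b[0]-a[0])*(v-a[1])/(b[1]-a[1])
    return np.array([at(q[2],q[1],80),at(q[2],q[1],192),at(q[3],q[0],80),at(q[3],q[0],192),f,q[2:,1].mean()])-obs
q=least_squares(fn,[1,0,0,0],x_scale=[.1,.01,.01,.01]);print("deg",np.degrees(q.x[0]),q.x[1:]*1000,q.fun,"bot,top",bot,top)
q=least_squares(lambda p:fn([p[0],-.0006,-.0017,-.001]),[1.]);print("fixed hinge",np.degrees(q.x))
print(s['t'],s['tool_pos'],s['width'],s['ft_force'],s['joint_vel'].round(3) if hasattr(s['joint_vel'],'round') else '')
E
python3 ang.py
```

```text
deg 59.90811140255509 [-0.632 -1.543 -1.327] [ 0.128 -0.022 -0.21   0.075  0.078 -0.236] bot,top 230.0 69.0
fixed hinge [59.938]
26.75 [ 0.59  -0.167  0.259] 0.29502465749120693 [  3.961   3.514 -10.218] [ 0.    -0.    -0.002  0.001  0.001 -0.     0.001]
```

{"name": "step_arm", "arguments": {
  "motion": "0 0 0 0 0 0;0 0 0 0 0 0;0 0 0 0 0 0;0 0 0 0 0 0;0 0 0 0 0 0;0 0 0 0 0 0;0 0 0 0 0 0;0 0 0 0 0 0;0 0 0 0 0 0;0 0 0 0 0 0"
}}

```text
t: 27.8
tool_pos: [0.5895, -0.1673, 0.2589]
tool_rot: [-2.272, 1.571, 2.586]
ft_force: [4.0, 4.6, -11.0]
width: 0.296
```

```bash
python3 ang.py
python3 - <<'E'
from workcell import vision
from h import *
c0=pickle.load(open("scene.pkl","rb"));c=vision.capture("scene")
for n,(x,y) in dict(glue=(225,110),tape=(307,198),paint=(190,233),decoy=(184,200)).items():
    a=c0["img"][y-16:y+16,x-16:x+16];r=cv2.matchTemplate(c["img"][y-24:y+24,x-24:x+24],a,cv2.TM_CCOEFF_NORMED);_,v,_,p=cv2.minMaxLoc(r);print(n,round(v,3),p[0]-8,p[1]-8)
for b in blobs(c,(165,80,60),(180,255,255),100):print("pink",cv2.boundingRect(b),back(c,[cv2.minAreaRect(b)[0]],.035).round(3))
E
```

```text
deg 59.913392865523385 [-0.676 -1.563 -1.288] [ 0.092  0.005 -0.265  0.108  0.082 -0.249] bot,top 230.0 69.0
fixed hinge [59.938]
27.8 [ 0.59  -0.167  0.259] 0.2963400947382648 [  4.011   4.643 -11.029] [-0.001 -0.001  0.     0.001 -0.     0.001 -0.   ]
glue 0.287 5 -5
tape 0.998 0 0
paint 1.0 0 0
decoy 0.999 0 0
pink (336, 200, 68, 67) [[0.342 0.214 0.035]]
```

```bash
python3 -c "
from workcell import ctrl
print(ctrl.job_done())"
```

```text
the job is handed in; nothing more can be done
None
```

The bead jar is standing upright near the middle of the larger yellow tray. The lid is at about 60° with the gripper still holding the tongue. I handed the job in at about 28 s.

- **Slip on the way:** My first pinch on the tongue slipped out while lifting, and the lid fell shut; the jar was already in the tray. I regripped about 7 mm deeper at 60 N, and that grip held.
- **Lid angle:** A fit of the lid's edges in the wrist camera gave 59.9°, unchanged over about 1 s of holding, with joint speeds near zero and the grip opening steady. Coarser readings from the scene camera disagreed (about 56–60° before the final 2° correction). I relied on the wrist fit because its errors were under 0.3 pixel.
- **Holding force:** The wrist still reads about 12 N, mostly a slight outward pull on the lid.
- **Bystanders:** In the scene camera the tape roll, paint pot and blue jar have not moved at all. The glue bottle was hidden by the arm in that last check; in the top view taken with the lid at about 55° it was still in its place.
- **Jar:** I last saw it upright in the tray in the picture taken at about 60°. The final automatic colour check did not pick it out, but the arm did not go near the tray after that.

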